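Sort the frame fittings into their trays

ROBOT

A 6-joint arm with a two-finger parallel gripper is mounted at the origin on the work surface. World frame = base frame: x ahead of the robot, y to its left, z up, the work surface at z = 0. Lengths are in mm, angles in degrees, forces in N, time in s.
With the tool pointing down it reaches from about 275 to 750 mm from the base axis. Payload 10.2 kg.
Tool frame: the origin (TCP) lies on the centre line of the jaws, within the pads' length; the fingertips stand 8 mm ahead of it and the grasp point (between the pads) lies 11 mm behind it (manip.tip_extent is the distance from the TCP to the fingertips, in mm); z points along the fingers, y is the line along which they close (so a half turn about z gives the same grasp; the last joint's range is limited). The gripper opens to 85 mm and grips with 20 to 120 N. Pads are 22 mm wide; open, the fingers measure 114 mm over their backs; the gripper's body (76 mm by 85 mm) begins 54 mm behind the grasp point. The pads swing forward as they close: fully open they stand 13 mm farther back than shut.
Start: joints at [55.898, 17.928, 85.812, -0, 76.261, -12.8], TCP at [190.742, 489.131, 239.294] pointing down, gripper open.
Joint ranges: [-168.41, 168.41], [-55.51, 124.54], [10.69, 146.95], [-70.63, 250.63], [1, 178], [-165.06, 165.06]. Speed limits (degrees/s): [136.94, 136.94, 172.46, 180, 180, 180].

INTERFACE

Orientations are given as a 3x3 rotation matrix whose columns are the frame's x, y, z axes.
In Python, from bench import manip gives the robot as it stands.
- The arm moves only by the tool move_arm, never from a script. Its argument "rows" is a list of rows, each a list of 7 numbers: the shift along the tool's x, y, z in mm, then the turn, a rotation vector about the tool's x, y, z in degrees, then the opening in per cent of the stroke, from 0 (shut) to 100 (fully open). A call has 1 to 5 rows; each row is the pose to reach, as a shift and turn from the pose commanded when the call began, along the tool's axes at that moment; what a row does not reach only later rows make up. A row lasts 1/12 s, in which the tool goes at most 41.7 mm and 7.16 degrees, less where a joint would pass 70% of its speed; a pose out of reach is approached as far as the arm can. A call with a gripper value outside its range is refused whole. The fingers move at their own pace and stop on an object; "squeeze" is the grip in N (left out, the last holds). Time passes only in rows, so rows that repeat a pose let the fingers close. It gives the time, the measured TCP pose, the force, the opening and the grip force at its end, in the units of the state.
- manip.read_state(): the state, without advancing time (a new reading comes with each control period).
- manip.snapshot(name): name is "side" or "top"; returns (picture, depth): 384x512x3 uint8, red, green, blue; 384x512 float32, mm along the optical axis (not along the pixel's ray), 0 where there is no reading.
- manip.get_calibration(name): a dict with "mtx" (3x3 intrinsics, pixels), "dist" ([k1, k2, p1, p2, k3] as OpenCV has them; the pictures are not rectified), "extrinsics" (4x4, takes a point from world to camera coordinates). Camera axes: x right, y up, looking along -z (the intrinsics and any distortion apply to the point x, -y, -z); pixel columns grow to the right and rows downward; lengths in mm; the calibration is good to about 2 mm. A picture is of the moment at which its call begins. get_calibration takes no time and is no camera call.
- manip.finish_job(): hands the job in; it is judged then, once.
The state is a dict: "time": time; "qpos": joint angles; "joint_velocities": joint speeds; "tau": joint torques, N m; "ee_pos": TCP position; "eef_rot": TCP orientation; "ft_force": force on the tool from outside, world axes, zero at the start; "wrist_torque": the same for the moment, N m; "grip_width": opening from 0.0 (shut) to 1.0 (fully open); "grasp_force": force on a finger pad.
Only numpy, scipy, OpenCV 4.12 (cv2) and the standard library are available. Lean on these libraries where they do the work, as an engineer would, in place of code of your own. Each camera call takes 0.05 s, during which the arm holds its last target. There are 200 camera calls.

TASK

Sort the five loose frame fittings on the bench: stand the two bottom-bracket shells on end in the two-bay wooden tray, one in each bay; lay the two aluminium tube blocks side by side or end to end on the floor of the flat grey tray, groove up; and lay the seat collar flat in the round dish. Set each one down rather than dropping it, and leave the flux jar standing where it is.

Things in the scene. Friction and masses are not known exactly. Their poses are not given: they have to be found in the camera images.
- shell1: A bottom-bracket shell: a plain steel tube standing on end, open at both ends, 40 mm outside diameter, 3.5 mm wall, 68 mm tall, 0.13 kg. Origin at its centre (34 mm above its lower end), z along the tube. It goes in the two-bay tray; the two shells are alike.
- shell2: The other bottom-bracket shell: a plain steel tube standing on end, open at both ends, 40 mm outside diameter, 3.5 mm wall, 68 mm tall, 0.13 kg. Origin at its centre (34 mm above its lower end), z along the tube. It goes in the two-bay tray; the two shells are alike.
- block1: A tube block: a bright aluminium vise block 60 mm long (x) by 44 mm wide (y) by 36 mm tall with a half-round groove 28.6 mm wide along the top (along x), 0.18 kg. Origin at the centre of its underside, z up when the groove is up. Grip it across its 44 mm width. It goes in the flat tray; the two blocks are alike.
- block2: The other tube block: a bright aluminium vise block 60 mm long (x) by 44 mm wide (y) by 36 mm tall with a half-round groove 28.6 mm wide along the top (along x), 0.18 kg. Origin at the centre of its underside, z up when the groove is up. Grip it across its 44 mm width. It goes in the flat tray; the two blocks are alike.
- collar: Seat collar: a low steel ring lying flat, 36 mm outside diameter, 3.5 mm wall, 16 mm tall, with a 12 mm clamp ear on its +x side (14 mm wide, reaching 28.5 mm from the ring's axis), 0.04 kg. Origin on the ring's axis at mid-height (8 mm above its underside), z along the axis. Grip it across y, clear of the ear. It goes in the round dish.
- bay_tray: Two-bay plywood tray for the shells, fixed to the bench: 136 mm (x) by 70 mm (y) outside, 26 mm tall, walls 4 mm, floor 4 mm thick, with one 4 mm divider across the middle at full wall height. Each bay is 62 by 62 mm inside; the bay centres lie at x = +33 mm and x = -33 mm, y = 0. Origin at the centre of the underside. A neighbouring shell stands in the x direction, so the fingers are best closed along y, above the walls.
- flat_tray: Flat grey steel tray for the tube blocks, fixed to the bench: 164 mm (x) by 98 mm (y) outside, 15 mm tall, walls 4 mm, floor 4 mm thick, no dividers; inside 156 by 90 mm. Origin at the centre of the underside. Both blocks fit end to end along x (for example centred at x = +38 and -38 mm, y = 0, their length along the tray's).
- dish: Round dark steel parts dish for the collar, fixed to the bench: 110 mm outside diameter at the foot, 118 mm at the rim, 18 mm tall, wall 3 mm, floor 4 mm thick. Origin at the centre of the underside.
- jar: Closed flux jar, a bystander standing among the fittings: white, black cap, paper label, 54 mm diameter, 55 mm tall, 0.25 kg, loose. Origin at the centre of its underside. It must stay standing where it is. (Two small loose nuts 9 mm tall, 24 mm across, lie midway between the near and far rows of fittings, clear of them; nothing else lies where the work is done.)

How it is judged (in metres and radians):
At the end, for the whole second after the job is handed in: One shell upright (0.1 rad) on the floor of each bay, within 15 mm of its centre; both blocks flat on the flat tray's floor inside its walls, groove up; the collar flat (0.15 rad) on the dish's floor within 40 mm of its centre; all released and at rest (((x of shell1 in the frame of bay_tray between 0.018 and 0.048 m and y of shell1 in the frame of bay_tray between -0.015 and 0.015 m and z of shell1 in the frame of bay_tray between 0.034 and 0.042 m and angle between the z axis of each of shell1, shell2 and the z axis of bay_tray, either way round below 0.1 rad and x of shell2 in the frame of bay_tray between -0.048 and -0.018 m and y of shell2 in the frame of bay_tray between -0.015 and 0.015 m and z of shell2 in the frame of bay_tray between 0.034 and 0.042 m) or (x of shell1 in the frame of bay_tray between -0.048 and -0.018 m and y of shell1 in the frame of bay_tray between -0.015 and 0.015 m and z of shell1 in the frame of bay_tray between 0.034 and 0.042 m and angle between the z axis of each of shell1, shell2 and the z axis of bay_tray, either way round below 0.1 rad and x of shell2 in the frame of bay_tray between 0.018 and 0.048 m and y of shell2 in the frame of bay_tray between -0.015 and 0.015 m and z of shell2 in the frame of bay_tray between 0.034 and 0.042 m)) and x of block1 in the frame of flat_tray between -0.058 and 0.058 m and y of block1 in the frame of flat_tray between -0.026 and 0.026 m and z of block1 in the frame of flat_tray between 0 and 0.009 m and angle between each of block1, block2's own z axis and vertical below 0.1 rad and x of block2 in the frame of flat_tray between -0.058 and 0.058 m and y of block2 in the frame of flat_tray between -0.026 and 0.026 m and z of block2 in the frame of flat_tray between 0 and 0.009 m and horizontal distance between collar and dish below 0.04 m and z of collar in the frame of dish between 0.008 and 0.017 m and angle between the z axis of collar and the z axis of dish, either way round below 0.15 rad and linear speed of each of shell1, shell2, block1, block2, collar below 0.02 m/s and contact force between each of shell1, shell2, block1, block2, collar and the fingers below 0.05 N); the robot touches nothing.
It fails at once if a fitting dropped or flung: moving faster than 0.7 m/s with no finger on it (a free fall of about 25 mm) ((contact force between shell1 and the fingers below 0.01 N and linear speed of shell1 above 0.7 m/s) or (contact force between shell2 and the fingers below 0.01 N and linear speed of shell2 above 0.7 m/s) or (contact force between block1 and the fingers below 0.01 N and linear speed of block1 above 0.7 m/s) or (contact force between block2 and the fingers below 0.01 N and linear speed of block2 above 0.7 m/s) or (contact force between collar and the fingers below 0.01 N and linear speed of collar above 0.7 m/s)).
It fails at once if the flux jar tipped or pushed more than 30 mm from its place (angle between jar's own z axis and vertical above 0.4 rad or distance of jar from where it was at the start of the episode above 0.03 m).
It also fails if it takes over 128 s, if anything falls off the work surface, if the arm or the gripper's body presses on something with over 40 N, if the wrist force passes 120 N, or if a joint passes its speed limit or range.

## Working session

There is one attempt and no reset: what is moved stays moved. The work goes in short steps, Python scripts to look and compute and a tool call to move; the robot and the scene stay as the last step left them, time stands still between calls to the robot, and variables do not carry over. Pictures are saved under pics/ and viewed, at most 14 in all, crops included, and the job is handed in when it is done.

Besides the shell and the picture viewer there is one more tool, called after "Call:" as a command line: name --pt "numbers of a row" for each row, then --argument value for the rest. move_arm: Moves the arm, as the interface text tells. Its arguments: {"type":"object","properties":{"rows":{"type":"array","items":{"type":"array","items":{"type":"number"}}},"squeeze":{"type":"number"}},"required":["rows"]}

```bash
ls; mkdir -p pics
python3 - <<'E'
from bench import manip
import cv2,numpy as np
s=manip.read_state();print(s)
for n in("top","side"):
    im,d=manip.snapshot(n);np.savez(f"{n}0.npz",im=im,d=d);cv2.imwrite(f"pics/{n}0.png",im[:,:,::-1]);c=manip.get_calibration(n);print(n,c,(d>0).mean())
E
```

```text
pics
{'time': 0.0, 'qpos': array([ 5.58985255e+01,  1.79591527e+01,  8.58556543e+01, -2.57975239e-04,
        7.62616959e+01, -1.27991934e+01]), 'joint_velocities': array([ 0.00727424, -0.06812087,  0.05947009, -0.06373626, -0.02181938,
       -0.05289681]), 'tau': array([ 5.12390325e-04, -4.12248695e+01, -2.59743762e+01, -1.04051449e-05,
        4.02365360e-03, -6.70665955e-06]), 'ee_pos': array([190.58258888, 488.90575763, 238.72687214]), 'eef_rot': array([[-9.31677046e-01,  3.63286839e-01, -7.44987671e-04],
       [ 3.63287486e-01,  9.31676432e-01, -1.10808218e-03],
       [ 2.91535781e-04, -1.30301943e-03, -9.99999109e-01]]), 'ft_force': array([-0.4588822 , -0.41777893, -0.07997881]), 'wrist_torque': array([ 0.02633518,  0.00802622, -0.00130025]), 'grasp_force': 0.0, 'grip_width': 1.0033612996711447}
top {'mtx': array([[405.77901231,   0.        , 254.81313829],
       [  0.        , 405.77901231, 192.60098704],
       [  0.        ,   0.        ,   1.        ]]), 'dist': array([-0.00726685,  0.        ,  0.        ,  0.        ,  0.        ]), 'extrinsics': array([[ 1.93871712e-
[... 264 characters left out ...]
000000e+00,  0.00000000e+00,
         1.00000000e+00]])} 0.9961191813151041
side {'mtx': array([[355.04079442,   0.        , 252.58934011],
       [  0.        , 355.04079442, 191.79876553],
       [  0.        ,   0.        ,   1.        ]]), 'dist': array([-0.02414669,  0.        ,  0.        ,  0.        ,  0.        ]), 'extrinsics': array([[ 8.40830157e-01, -5.41203342e-01,  1.01779198e-02,
        -4.66595951e+02],
       [ 3.76286117e-01,  5.97919575e-01,  7.07743555e-01,
        -2.40849194e+02],
       [-3.89118755e-01, -5.91262315e-01,  7.06396114e-01,
        -5.65590551e+02],
       [ 0.00000000e+00,  0.00000000e+00,  0.00000000e+00,
         1.00000000e+00]])} 0.9959055582682291
```

View pics/top0.png

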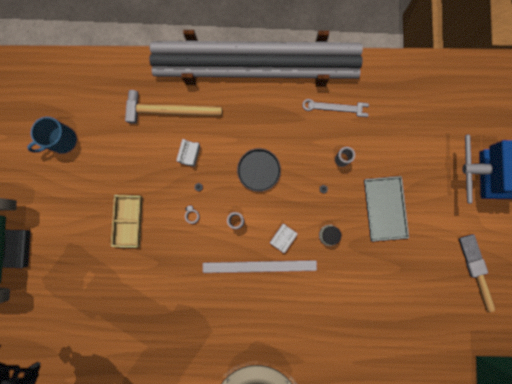

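View pics/side0.png

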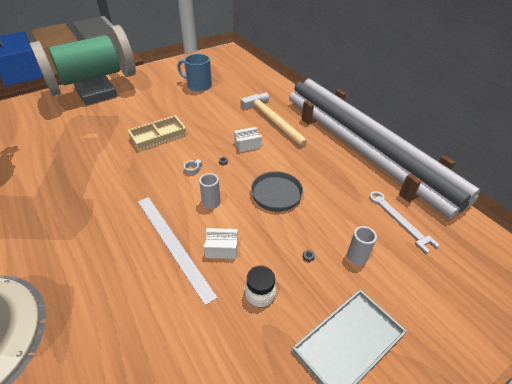

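The top view shows the bay tray (126,221), flat tray (386,209), dish (259,170), blocks (188,152) and (284,238), and shells (345,156) and (235,221). It also shows the collar (192,215), jar (331,236), and nuts (198,187) and (323,189). The side view shows the same layout, and every fitting is upright.

```bash
cat > h.py <<'E'
import numpy as np,cv2
from bench import manip
def world(n,d):
    c=manip.get_calibration(n);h,w=d.shape
    u,v=np.meshgrid(np.arange(w),np.arange(h))
    p=cv2.undistortPoints(np.stack([u,v],-1).reshape(-1,1,2).astype(float),c["mtx"],c["dist"]).reshape(h,w,2)
    P=np.stack([p[...,0]*d,-p[...,1]*d,-d],-1);E=c["extrinsics"]
    return (P-E[:3,3])@E[:3,:3]
SEED=dict(bay=(126,221,24,38),flat=(386,209,32,44),dish=(259,170,28,28),blockA=(188,152,18,18),blockB=(284,238,18,18),shellA=(345,156,15,15),shellB=(235,221,14,14),collar=(192,215,14,14),jar=(331,236,16,16))
# band of heights of top surface
BAND=dict(bay=(18,32),flat=(9,22),dish=(11,25),blockA=(28,42),blockB=(28,42),shellA=(60,75),shellB=(60,75),collar=(10,22),jar=(47,62))
E
python3 - <<'E'
from h import *
z=np.load("top0.npz");W=world("top",z["d"])
print("table z",np.median(W[250:300,100:200,2]),np.median(W[100:130,240:290,2]))
for k,(u,v,a,b) in SEED.items():
    R=W[v-b:v+b+1,u-a:u+a+1].reshape(-1,3);lo,hi=BAND[k]
    Q=R[(R[:,2]>lo)&(R[:,2]<hi)]
    r=cv2.minAreaRect(Q[:,:2].astype(np.float32));c=cv2.minEnclosingCircle(Q[:,:2].astype(np.float32))
    print(k,len(Q),"zmed %.1f max %.1f"%(np.median(Q[:,2]),R[:,2].max()),"rect",np.round(r[0],1),np.round(r[1],1),round(r[2],1),"circ",np.round(c[0],1),round(c[1],1),"mean",np.round(Q[:,:2].mean(0),1))
s=np.load("top0.npz")["im"]
def up(x0,y0,x1,y1,f):return cv2.resize(s[y0:y1,x0:x1,::-1],None,fx=f,fy=f,interpolation=cv2.INTER_CUBIC)
cv2.imwrite("pics/c1.png",up(105,130,305,260,4))
E
```

```text
table z -0.9259316750567388 -0.28864226402351073
bay 341 zmed 24.0 max 1089.6 rect [480.8 356.3] [ 71.6 135.6] 89.8 circ [480.  355.3] 75.3 mean [480.4 358.1]
flat 371 zmed 14.3 max 1089.6 rect [ 527.3 -332.4] [164.4  99.2] 5.9 circ [ 527.5 -332.8] 94.3 mean [ 526.6 -333.8]
dish 211 zmed 16.7 max 1089.6 rect [625.5   6.1] [114.5 115.2] 1.0 circ [624.4   6.9] 58.7 mean [630.6   6.3]
blockA 187 zmed 34.2 max 1089.6 rect [666.1 196.5] [44.7 59.8] 77.4 circ [666.4 196.3] 36.7 mean [665.7 197.2]
blockB 182 zmed 34.8 max 1089.6 rect [444.1 -60.5] [43.7 59.9] 55.8 circ [443.4 -60.7] 36.0 mean [444.  -60.9]
shellA 81 zmed 67.2 max 1089.6 rect [ 657.8 -216.8] [38.6 39.5] 40.9 circ [ 658.9 -217. ] 21.0 mean [ 657.5 -217.3]
shellB 70 zmed 67.4 max 1089.6 rect [487.5  63.4] [37.9 38.1] 1.2 circ [486.7  63.6] 20.2 mean [486.9  63.6]
collar 81 zmed 14.9 max 1089.6 rect [501.7 182.3] [42.8 34.6] 1.5 circ [501.6 184.6] 23.4 mean [503.  185.3]
jar 285 zmed 54.2 max 1089.6 rect [ 453.4 -182.3] [45.3 47.3] 0.5 circ [ 453.7 -182.3] 24.3 mean [ 453.5 -181.8]
```

View pics/c1.png

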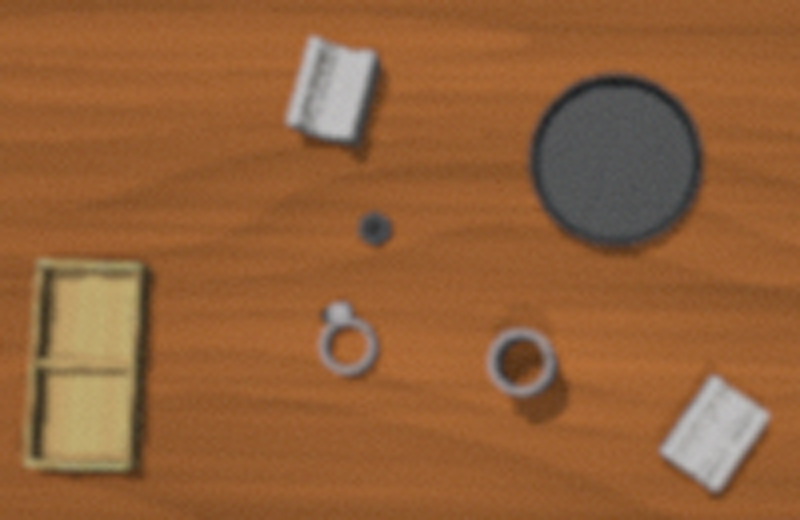

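The crop confirms the rectangle fits: block A's length lies at about -13° and block B's at about -34°. The collar's ear points about 18° from +x, and the bay tray is aligned with x. All fitted sizes match the given ones, so I'll go to shell B first, with the tool turned to close along y.

Call:
move_arm --pt "-22 -14 0 0 0 -4.3 100" --pt "-44 -29 0 0 0 -8.5 100" --pt "-65 -43 0 0 0 -12.8 100" --pt "-87 -58 0 0 0 -17 100" --pt "-108 -72 0 0 0 -21.3 100" --squeeze 60

```text
time: 0.52
ee_pos: [265.6, 381.6, 239.0]
eef_rot: [[-1.0, -0.004, -0.0], [-0.004, 1.0, -0.0], [0.0, -0.0, -1.0]]
ft_force: [0.8, -0.1, -0.5]
grip_width: 1.001
grasp_force: 0.0
```

Call:
move_arm --pt "-15 -21 6 0 0 0 100" --pt "-30 -43 12 0 0 0 100" --pt "-45 -64 18 0 0 0 100" --pt "-60 -85 24 0 0 0 100" --pt "-74 -106 30 0 0 0 100"

```text
time: 0.93
ee_pos: [339.7, 275.6, 208.9]
eef_rot: [[-1.0, 0.0, -0.0], [0.0, 1.0, -0.0], [0.0, -0.0, -1.0]]
ft_force: [0.8, 0.4, 0.1]
grip_width: 1.004
grasp_force: 0.0
```

Call:
move_arm --pt "-15 -21 6 0 0 0 100" --pt "-30 -43 12 0 0 0 100" --pt "-45 -64 18 0 0 0 100" --pt "-60 -85 24 0 0 0 100" --pt "-74 -106 30 0 0 0 100"

```text
time: 1.35
ee_pos: [413.7, 169.6, 178.9]
eef_rot: [[-1.0, 0.0, -0.0], [0.0, 1.0, -0.0], [0.0, -0.0, -1.0]]
ft_force: [0.2, 1.2, 0.3]
grip_width: 1.003
grasp_force: 0.0
```

Call:
move_arm --pt "-15 -21 6 0 0 0 100" --pt "-30 -43 12 0 0 0 100" --pt "-45 -64 18 0 0 0 100" --pt "-60 -90 24 0 0 0 100" --pt "-74 -107 30 0 0 0 100"

```text
time: 1.77
ee_pos: [487.8, 61.9, 148.8]
eef_rot: [[-1.0, 0.001, -0.0], [0.001, 1.0, -0.0], [0.0, -0.0, -1.0]]
ft_force: [0.5, -0.1, -0.1]
grip_width: 1.002
grasp_force: 0.0
```

```bash
cat > s.py <<'E'
# state, and tool-frame shift to targets given as x,y,z,phi
import sys
from h import *
s=manip.read_state();R=s["eef_rot"];p=s["ee_pos"];phi=np.degrees(np.arctan2(R[1,1],R[0,1]))
print("t %.1f p %s phi %.2f w %.3f F %.1f ft %s z.z %.4f"%(s["time"],np.round(p,1),phi,s["grip_width"],s["grasp_force"],np.round(s["ft_force"],1),R[2,2]))
for a in sys.argv[1:]:
    x,y,z,f=map(float,a.split(","));d=np.array([x,y,z])-p;c,k=np.cos(np.radians(phi)),np.sin(np.radians(phi))
    print(a,"-> tool",np.round([-k*d[0]+c*d[1],c*d[0]+k*d[1],-d[2],phi-f],1))
E
python3 s.py 487,63.5,40,90; python3 -c "
from bench import manip;print(manip.tip_extent)"
```

```text
t 1.8 p [487.8  61.9 148.8] phi 89.95 w 1.002 F 0.0 ft [ 0.5 -0.1 -0.1] z.z -1.0000
487,63.5,40,90 -> tool [ 8.000e-01  1.600e+00  1.088e+02 -1.000e-01]
8.0
```

Call:
move_arm --pt "0 1.6 20 0 0 0 100" --pt "1 1.6 40 0 0 0 100" --pt "1 1.6 60 0 0 0 100" --pt "1 1.6 80 0 0 0 100" --pt "1 1.6 92 0 0 0 100"

```text
time: 2.18
ee_pos: [485.2, 65.4, 55.2]
eef_rot: [[-1.0, 0.0, -0.003], [0.0, 1.0, 0.0], [0.003, 0.0, -1.0]]
ft_force: [0.5, 0.3, 0.7]
grip_width: 0.999
grasp_force: 0.0
```

Call:
move_arm --pt "0 0 9 0 0 0 100" --pt "0 0 17 0 0 0 100" --pt "0 0 17 0 0 0 75" --pt "0 0 17 0 0 0 60" --pt "0 0 17 0 0 0 50"

```text
time: 2.6
ee_pos: [486.6, 65.4, 41.0]
eef_rot: [[-1.0, -0.0, 0.001], [-0.0, 1.0, -0.0], [-0.001, -0.0, -1.0]]
ft_force: [0.6, 0.5, -0.5]
grip_width: 0.603
grasp_force: 0.0
```

Call:
move_arm --pt "0 0 0 0 0 0 45" --pt "0 0 0 0 0 0 40" --pt "0 0 0 0 0 0 30" --pt "0 0 0 0 0 0 30" --pt "0 0 0 0 0 0 30"

```text
time: 3.02
ee_pos: [486.7, 65.4, 41.3]
eef_rot: [[-1.0, 0.0, 0.002], [0.0, 1.0, -0.0], [-0.002, -0.0, -1.0]]
ft_force: [-2.1, -0.2, 5.2]
grip_width: 0.458
grasp_force: 59.8
```

Call:
move_arm --pt "0 0 -8 0 0 0 30" --pt "0 0 -30 0 0 0 30" --pt "0 0 -60 0 0 0 30" --pt "0 0 -90 0 0 0 30" --pt "0 0 -105 0 0 0 30"

```text
time: 3.43
ee_pos: [487.1, 65.4, 149.2]
eef_rot: [[-1.0, -0.0, 0.005], [-0.0, 1.0, -0.001], [-0.005, -0.001, -1.0]]
ft_force: [-0.6, -0.1, -0.5]
grip_width: 0.457
grasp_force: 60.7
```

Call:
move_arm --pt "-3 15 0 0 0 0 30" --pt "-6 45 0 0 0 0 30" --pt "-9 80 0 0 0 0 30" --pt "-12 115 0 0 0 0 30" --pt "-14 146 0 0 0 0 30"

```text
time: 3.85
ee_pos: [500.0, 213.3, 146.1]
eef_rot: [[-1.0, -0.0, 0.001], [-0.0, 1.0, 0.0], [-0.001, 0.0, -1.0]]
ft_force: [-0.2, -0.6, -2.3]
grip_width: 0.456
grasp_force: 60.7
```

Call:
move_arm --pt "-3 35 0 0 0 0 30" --pt "-6 70 0 0 0 0 30" --pt "-9 105 0 0 0 0 30" --pt "-12 130 0 0 0 0 30" --pt "-13 145 0 0 0 0 30"

```text
time: 4.27
ee_pos: [512.7, 359.1, 145.8]
eef_rot: [[-1.0, -0.002, 0.0], [-0.002, 1.0, 0.001], [-0.0, 0.001, -1.0]]
ft_force: [0.3, -0.1, -1.5]
grip_width: 0.458
grasp_force: 60.7
```

Call:
move_arm --pt "0 0 0 0 0 0 30" --pt "0 0 0 0 0 0 30"

```text
time: 4.43
ee_pos: [512.8, 356.6, 145.4]
eef_rot: [[-1.0, -0.001, -0.0], [-0.001, 1.0, -0.0], [0.0, -0.0, -1.0]]
ft_force: [0.4, -0.3, -1.2]
grip_width: 0.461
grasp_force: 60.8
```

```bash
python3 s.py 513.8,356.3,44.5,90;python3 - <<'E'
from h import *
im,d=manip.snapshot("side");cv2.imwrite("pics/s1.png",cv2.resize(im[0:220,60:360,::-1],None,fx=2,fy=2))
E
```

```text
t 4.4 p [512.8 356.6 145.4] phi 90.07 w 0.461 F 60.8 ft [ 0.4 -0.3 -1.2] z.z -1.0000
513.8,356.3,44.5,90 -> tool [-1.000e+00 -3.000e-01  1.009e+02  1.000e-01]
```

View pics/s1.png

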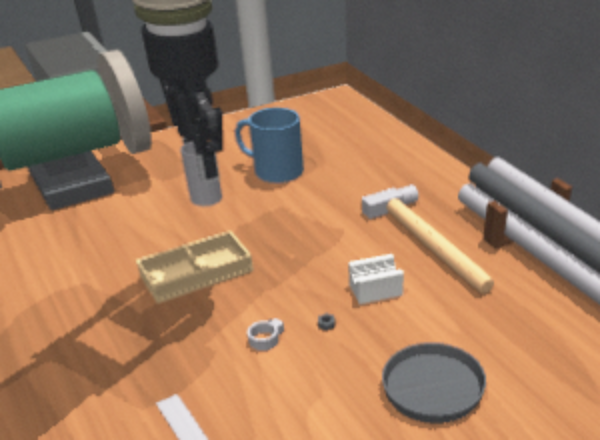

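The shell hangs straight under the gripper (near 203,175 in the crop), parallel to the fingers, and is held over the tray. I'll lower it.

Call:
move_arm --pt "-1 0 12 0 0 0 30" --pt "-1 0 35 0 0 0 30" --pt "-1 0 60 0 0 0 30" --pt "-1 0 80 0 0 0 30" --pt "-1 0 90 0 0 0 30"

```text
time: 4.9
ee_pos: [513.1, 354.8, 52.1]
eef_rot: [[-1.0, 0.001, -0.004], [0.001, 1.0, -0.002], [0.004, -0.002, -1.0]]
ft_force: [-0.8, 0.3, -1.8]
grip_width: 0.46
grasp_force: 60.7
```

Call:
move_arm --pt "0 0 3 0 0 0 30" --pt "0 0 6 0 0 0 30" --pt "0 0 8 0 0 0 30" --pt "0 0 9 0 0 0 30" --pt "0 0 9.5 0 0 0 30"

```text
time: 5.32
ee_pos: [514.6, 356.5, 46.5]
eef_rot: [[-1.0, 0.0, 0.001], [0.0, 1.0, 0.001], [-0.001, 0.001, -1.0]]
ft_force: [-0.3, 0.4, -1.0]
grip_width: 0.459
grasp_force: 60.8
```

```bash
python3 s.py 513.8,356.3,45,90
```

```text
t 5.3 p [514.6 356.5  46.5] phi 90.00 w 0.459 F 60.8 ft [-0.3  0.4 -1. ] z.z -1.0000
513.8,356.3,45,90 -> tool [ 0.8 -0.2  1.5 -0. ]
```

Call:
move_arm --pt "0 0 0.6 0 0 0 30" --pt "0 0 1.2 0 0 0 30" --pt "0 0 1.4 0 0 0 30" --pt "0 0 1.4 0 0 0 46" --pt "0 0 1.4 0 0 0 50"

```text
time: 5.73
ee_pos: [514.5, 356.5, 44.9]
eef_rot: [[-1.0, 0.0, 0.001], [0.0, 1.0, 0.0], [-0.001, 0.0, -1.0]]
ft_force: [1.1, -0.1, -0.2]
grip_width: 0.502
grasp_force: 0.0
```

Call:
move_arm --pt "0 0 0 0 0 0 60" --pt "0 0 0 0 0 0 75" --pt "0 0 0 0 0 0 80" --pt "0 0 -5 0 0 0 90" --pt "0 0 -25 0 0 0 100"

```text
time: 6.15
ee_pos: [512.8, 355.7, 67.1]
eef_rot: [[-1.0, 0.0, -0.005], [0.0, 1.0, -0.002], [0.005, -0.002, -1.0]]
ft_force: [-0.7, 0.4, -0.5]
grip_width: 0.992
grasp_force: 0.0
```

Call:
move_arm --pt "0 0 -30 0 0 0 100" --pt "0 0 -60 0 0 0 100" --pt "0 0 -80 0 0 0 100"

```text
time: 6.4
ee_pos: [514.8, 356.7, 152.8]
eef_rot: [[-1.0, -0.0, 0.003], [-0.0, 1.0, 0.001], [-0.003, 0.001, -1.0]]
ft_force: [0.7, 1.0, 0.2]
grip_width: 1.002
grasp_force: 0.0
```

```bash
python3 s.py 658,-217,150,90
```

```text
t 6.4 p [514.8 356.7 152.8] phi 90.00 w 1.002 F 0.0 ft [0.7 1.  0.2] z.z -1.0000
658,-217,150,90 -> tool [-143.2 -573.7    2.8    0. ]
```

Call:
move_arm --pt "-7 -29 0 0 0 0 100" --pt "-14 -58 0 0 0 0 100" --pt "-22 -86 0 0 0 0 100" --pt "-29 -115 0 0 0 0 100" --pt "-36 -143 0 0 0 0 100"

```text
time: 6.82
ee_pos: [550.4, 212.0, 149.9]
eef_rot: [[-1.0, -0.0, 0.0], [-0.0, 1.0, 0.0], [-0.0, 0.0, -1.0]]
ft_force: [0.0, -0.2, 0.6]
grip_width: 0.997
grasp_force: 0.0
```

Call:
move_arm --pt "-7 -29 0 0 0 0 100" --pt "-14 -58 0 0 0 0 100" --pt "-22 -86 0 0 0 0 100" --pt "-29 -115 0 0 0 0 100" --pt "-36 -143 0 0 0 0 100"

```text
time: 7.23
ee_pos: [586.4, 68.9, 149.9]
eef_rot: [[-1.0, 0.0, 0.0], [0.0, 1.0, -0.0], [-0.0, -0.0, -1.0]]
ft_force: [0.5, 0.5, 0.4]
grip_width: 1.0
grasp_force: 0.0
```

Call:
move_arm --pt "-7 -29 0 0 0 0 100" --pt "-14 -58 0 0 0 0 100" --pt "-22 -86 0 0 0 0 100" --pt "-29 -115 0 0 0 0 100" --pt "-36 -143 0 0 0 0 100"

```text
time: 7.65
ee_pos: [622.4, -74.2, 149.8]
eef_rot: [[-1.0, 0.0, 0.0], [0.0, 1.0, -0.0], [-0.0, -0.0, -1.0]]
ft_force: [0.5, -0.0, -0.4]
grip_width: 0.998
grasp_force: 0.0
```

Call:
move_arm --pt "-10 -40 0 0 0 0 100" --pt "-20 -80 0 0 0 0 100" --pt "-30 -115 0 0 0 0 100" --pt "-36 -144 0 0 0 0 100" --pt "-36 -144 0 0 0 0 100"

```text
time: 8.07
ee_pos: [658.0, -222.4, 149.0]
eef_rot: [[-1.0, 0.005, 0.0], [0.005, 1.0, -0.001], [-0.0, -0.001, -1.0]]
ft_force: [-0.3, -0.2, -0.6]
grip_width: 0.996
grasp_force: 0.0
```

```bash
python3 s.py 658,-217,40,90
```

```text
t 8.1 p [ 658.  -222.4  149. ] phi 89.71 w 0.996 F 0.0 ft [-0.3 -0.2 -0.6] z.z -1.0000
658,-217,40,90 -> tool [  0.    5.4 109.   -0.3]
```

Call:
move_arm --pt "0 1 20 0 0 0 100" --pt "0 1 40 0 0 0 100" --pt "0 1 60 0 0 0 100" --pt "0 1 80 0 0 0 100" --pt "0 1 92 0 0 0 100"

```text
time: 8.48
ee_pos: [657.4, -215.0, 55.3]
eef_rot: [[-1.0, -0.0, -0.002], [-0.0, 1.0, 0.001], [0.002, 0.001, -1.0]]
ft_force: [-0.1, 0.6, 0.8]
grip_width: 0.997
grasp_force: 0.0
```

Call:
move_arm --pt "0 0 9 0 0 0 100" --pt "0 0 17 0 0 0 100" --pt "0 0 17 0 0 0 75" --pt "0 0 17 0 0 0 60" --pt "0 0 17 0 0 0 50"

```text
time: 8.9
ee_pos: [658.7, -215.8, 41.5]
eef_rot: [[-1.0, 0.0, 0.002], [0.0, 1.0, -0.001], [-0.002, -0.001, -1.0]]
ft_force: [-0.1, 0.2, 0.7]
grip_width: 0.605
grasp_force: 0.0
```

Call:
move_arm --pt "0 0 0 0 0 0 45" --pt "0 0 0 0 0 0 40" --pt "0 0 0 0 0 0 30" --pt "0 0 0 0 0 0 30" --pt "0 0 0 0 0 0 30"

```text
time: 9.32
ee_pos: [658.7, -215.9, 41.8]
eef_rot: [[-1.0, 0.0, 0.002], [0.0, 1.0, -0.001], [-0.002, -0.001, -1.0]]
ft_force: [-1.2, -0.0, 6.2]
grip_width: 0.46
grasp_force: 60.2
```

```bash
python3 s.py 447.8,356.3,150,90
```

```text
t 9.3 p [ 658.7 -215.9   41.8] phi 89.99 w 0.460 F 60.2 ft [-1.2 -0.   6.2] z.z -1.0000
447.8,356.3,150,90 -> tool [ 211.   572.1 -108.2   -0. ]
```

Call:
move_arm --pt "0 0 -8 0 0 0 30" --pt "0 0 -30 0 0 0 30" --pt "0 0 -60 0 0 0 30" --pt "0 0 -90 0 0 0 30" --pt "0 0 -107 0 0 0 30"

```text
time: 9.73
ee_pos: [658.8, -215.9, 151.5]
eef_rot: [[-1.0, -0.0, 0.004], [-0.0, 1.0, -0.002], [-0.004, -0.002, -1.0]]
ft_force: [0.6, 0.4, -0.6]
grip_width: 0.458
grasp_force: 60.7
```

Call:
move_arm --pt "6 16 0 0 0 0 30" --pt "17 47 0 0 0 0 30" --pt "29 79 0 0 0 0 30" --pt "41 111 0 0 0 0 30" --pt "53 143 0 0 0 0 30"

```text
time: 10.15
ee_pos: [604.2, -71.2, 147.7]
eef_rot: [[-1.0, 0.0, -0.0], [0.0, 1.0, 0.0], [0.0, 0.0, -1.0]]
ft_force: [1.8, -0.8, -1.4]
grip_width: 0.456
grasp_force: 60.7
```

Call:
move_arm --pt "11 29 0 0 0 0 30" --pt "21 57 0 0 0 0 30" --pt "32 86 0 0 0 0 30" --pt "42 114 0 0 0 0 30" --pt "53 143 0 0 0 0 30"

```text
time: 10.57
ee_pos: [551.5, 71.6, 147.8]
eef_rot: [[-1.0, 0.0, 0.0], [0.0, 1.0, -0.0], [-0.0, -0.0, -1.0]]
ft_force: [0.2, 0.3, -2.6]
grip_width: 0.462
grasp_force: 60.7
```

Call:
move_arm --pt "11 29 0 0 0 0 30" --pt "21 57 0 0 0 0 30" --pt "32 86 0 0 0 0 30" --pt "42 114 0 0 0 0 30" --pt "53 143 0 0 0 0 30"

```text
time: 10.98
ee_pos: [498.5, 214.6, 147.8]
eef_rot: [[-1.0, 0.0, 0.0], [0.0, 1.0, -0.0], [-0.0, -0.0, -1.0]]
ft_force: [0.6, -0.4, -1.4]
grip_width: 0.46
grasp_force: 60.7
```

Call:
move_arm --pt "12 35 0 0 0 0 30" --pt "25 70 0 0 0 0 30" --pt "38 105 0 0 0 0 30" --pt "48 131 0 0 0 0 30" --pt "52 143 0 0 0 0 30"

```text
time: 11.4
ee_pos: [445.4, 359.2, 147.7]
eef_rot: [[-1.0, -0.003, -0.0], [-0.003, 1.0, 0.001], [0.0, 0.001, -1.0]]
ft_force: [0.4, 0.6, -1.4]
grip_width: 0.455
grasp_force: 60.8
```

Call:
move_arm --pt "0 0 0 0 0 0 30" --pt "0 0 0 0 0 0 30" --pt "0 0 0 0 0 0 30"

```text
time: 11.65
ee_pos: [447.8, 355.3, 147.5]
eef_rot: [[-1.0, 0.001, 0.0], [0.001, 1.0, -0.0], [-0.0, -0.0, -1.0]]
ft_force: [0.5, 0.2, -1.5]
grip_width: 0.459
grasp_force: 60.8
```

```bash
python3 s.py 447.8,356.3,45.3,90
```

```text
t 11.7 p [447.8 355.3 147.5] phi 89.94 w 0.459 F 60.8 ft [ 0.5  0.2 -1.5] z.z -1.0000
447.8,356.3,45.3,90 -> tool [-0.000e+00  1.000e+00  1.022e+02 -1.000e-01]
```

Call:
move_arm --pt "0 0 12 0 0 0 30" --pt "0 0.5 35 0 0 0 30" --pt "0 0.5 60 0 0 0 30" --pt "0 0.5 80 0 0 0 30" --pt "0 0.5 91 0 0 0 30"

```text
time: 12.07
ee_pos: [447.0, 355.1, 54.2]
eef_rot: [[-1.0, 0.002, -0.003], [0.002, 1.0, -0.002], [0.003, -0.002, -1.0]]
ft_force: [0.9, -0.1, -2.3]
grip_width: 0.459
grasp_force: 60.7
```

Call:
move_arm --pt "0 0 3 0 0 0 30" --pt "0 0 6 0 0 0 30" --pt "0 0 8 0 0 0 30" --pt "0 0 9.5 0 0 0 30" --pt "0 0 10.5 0 0 0 30"

```text
time: 12.48
ee_pos: [447.6, 357.0, 46.6]
eef_rot: [[-1.0, 0.0, 0.001], [0.0, 1.0, 0.001], [-0.001, 0.001, -1.0]]
ft_force: [-0.5, -0.0, -1.7]
grip_width: 0.454
grasp_force: 60.7
```

Call:
move_arm --pt "0 0 0 0 0 0 30" --pt "0 0 0 0 0 0 30"

```text
time: 12.65
ee_pos: [447.3, 357.0, 46.3]
eef_rot: [[-1.0, -0.0, 0.001], [-0.0, 1.0, 0.0], [-0.001, 0.0, -1.0]]
ft_force: [-0.9, -0.1, -0.9]
grip_width: 0.455
grasp_force: 60.7
```

Call:
move_arm --pt "0 0 0.4 0 0 0 30" --pt "0 0 0.8 0 0 0 30" --pt "0 0 0.9 0 0 0 30" --pt "0 0 0.9 0 0 0 46" --pt "0 0 0.9 0 0 0 50"

```text
time: 13.07
ee_pos: [447.4, 357.0, 45.4]
eef_rot: [[-1.0, 0.0, 0.001], [0.0, 1.0, 0.0], [-0.001, 0.0, -1.0]]
ft_force: [0.1, 0.3, 0.3]
grip_width: 0.503
grasp_force: 0.0
```

Call:
move_arm --pt "0 0 0 0 0 0 60" --pt "0 0 0 0 0 0 75" --pt "0 0 0 0 0 0 80" --pt "0 0 -5 0 0 0 90" --pt "0 0 -25 0 0 0 100"

```text
time: 13.48
ee_pos: [445.9, 356.2, 68.0]
eef_rot: [[-1.0, 0.0, -0.005], [0.0, 1.0, -0.002], [0.005, -0.002, -1.0]]
ft_force: [-0.7, -0.3, -0.8]
grip_width: 0.993
grasp_force: 0.0
```

Call:
move_arm --pt "0 0 -30 0 0 0 100" --pt "0 0 -60 0 0 0 100" --pt "0 0 -75 0 0 0 100"

```text
time: 13.73
ee_pos: [448.1, 357.4, 148.9]
eef_rot: [[-1.0, -0.0, 0.004], [-0.0, 1.0, 0.002], [-0.004, 0.002, -1.0]]
ft_force: [-0.3, 0.5, -0.1]
grip_width: 0.999
grasp_force: 0.0
```

Call:
move_arm --pt "-9 -30 0 0 0 -3.6 100" --pt "-20 -70 0 0 0 -7.2 100" --pt "-31 -110 0 0 0 -10.8 100" --pt "-42 -145 0 0 0 -14.4 100" --pt "-50 -174 0 0 0 -18 100"

```text
time: 14.15
ee_pos: [497.8, 180.6, 145.5]
eef_rot: [[-0.95, -0.311, 0.001], [-0.311, 0.95, -0.0], [-0.001, -0.0, -1.0]]
ft_force: [0.9, 0.4, -0.8]
grip_width: 1.001
grasp_force: 0.0
```

Call:
move_arm --pt "0 0 0 0 0 0 100" --pt "0 0 0 0 0 0 100" --pt "0 0 0 0 0 0 100"

```text
time: 14.4
ee_pos: [497.1, 183.3, 145.2]
eef_rot: [[-0.951, -0.308, 0.0], [-0.308, 0.951, 0.0], [-0.0, 0.0, -1.0]]
ft_force: [0.2, 0.4, 1.1]
grip_width: 1.0
grasp_force: 0.0
```

```bash
python3 s.py 497.6,182.3,11,108;python3 - <<'E'
from h import *
im,d=manip.snapshot("top");cv2.imwrite("pics/t2.png",cv2.resize(im[120:270,90:310,::-1],None,fx=3,fy=3))
W=world("top",d);u,v,a,b=SEED["bay"]
R=W[v-b:v+b+1,u-a:u+a+1].reshape(-1,3)
Q=R[(R[:,2]>60)&(R[:,2]<85)]
for m in(Q[:,0]>481,Q[:,0]<481):
    q=Q[m];
    if len(q): print(len(q),np.median(q[:,2]),np.round(cv2.minAreaRect(q[:,:2].astype(np.float32)),1) if 0 else cv2.minAreaRect(q[:,:2].astype(np.float32)))
E
```

```text
t 14.4 p [497.1 183.3 145.2] phi 107.96 w 1.000 F 0.0 ft [0.2 0.4 1.1] z.z -1.0000
497.6,182.3,11,108 -> tool [ -0.2  -1.1 134.2  -0. ]
```

View pics/t2.png

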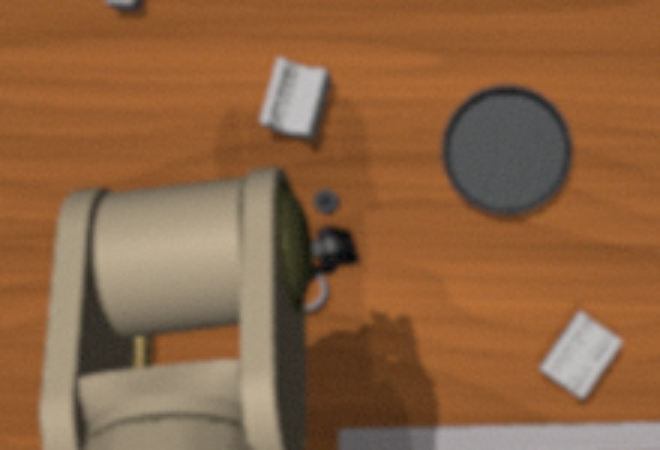

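The arm hides the tray in this view, but the blocks (295,98) and (582,355), the dish (507,150) and part of the collar (318,292) are undisturbed. I'll descend on the collar.

Call:
move_arm --pt "0 -1 20 0 0 0 80" --pt "0 -1 45 0 0 0 80" --pt "0 -1 75 0 0 0 80" --pt "0 -1 100 0 0 0 80" --pt "0 -1 115 0 0 0 80" --squeeze 40

```text
time: 14.87
ee_pos: [495.9, 183.1, 27.5]
eef_rot: [[-0.951, -0.31, -0.003], [-0.31, 0.951, -0.0], [0.003, 0.001, -1.0]]
ft_force: [0.0, 0.0, 0.7]
grip_width: 0.796
grasp_force: 0.0
```

Call:
move_arm --pt "0 0 6 0 0 0 80" --pt "0 0 12 0 0 0 70" --pt "0 0 16 0 0 0 60" --pt "0 0 18 0 0 0 55" --pt "0 0 18.5 0 0 0 50"

```text
time: 15.28
ee_pos: [497.8, 182.2, 11.9]
eef_rot: [[-0.951, -0.309, 0.001], [-0.309, 0.951, 0.0], [-0.001, -0.0, -1.0]]
ft_force: [0.8, 0.0, 1.2]
grip_width: 0.505
grasp_force: 0.0
```

Call:
move_arm --pt "0 0 0 0 0 0 45" --pt "0 0 0 0 0 0 38" --pt "0 0 0 0 0 0 30" --pt "0 0 0 0 0 0 30" --pt "0 0 0 0 0 0 30"

```text
time: 15.7
ee_pos: [497.9, 182.1, 12.3]
eef_rot: [[-0.951, -0.309, 0.001], [-0.309, 0.951, 0.0], [-0.001, -0.0, -1.0]]
ft_force: [-3.0, 1.1, 6.4]
grip_width: 0.405
grasp_force: 40.1
```

```bash
python3 s.py 625,6.5,100,108
python3 - <<'E'
from h import *
im,d=manip.snapshot("side");cv2.imwrite("pics/s3.png",cv2.resize(im[70:220,90:310,::-1],None,fx=3,fy=3))
E
```

```text
t 15.7 p [497.9 182.1  12.3] phi 108.00 w 0.405 F 40.1 ft [-3.   1.1  6.4] z.z -1.0000
625,6.5,100,108 -> tool [ -66.6 -206.2  -87.7   -0. ]
```

View pics/s3.png

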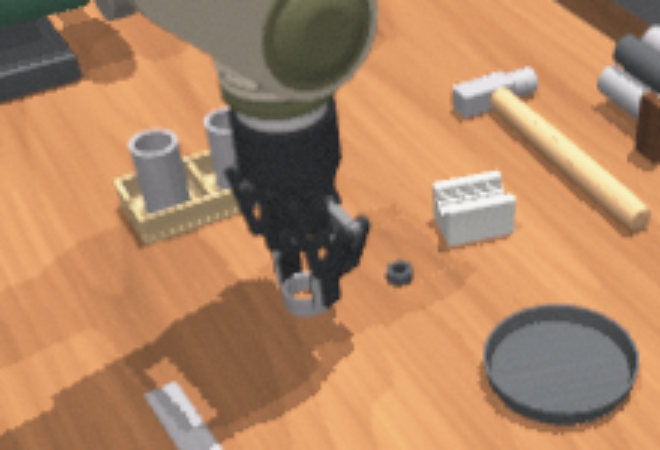

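The collar (305,292) is held across the ring between the fingers, clear of the ear. Both shells stand in the bays at (160,170) and (225,140).

Call:
move_arm --pt "0 0 -5 0 0 0 30" --pt "0 0 -20 0 0 0 30" --pt "0 0 -40 0 0 0 30" --pt "0 0 -58 0 0 0 30" --pt "0 0 -68 0 0 0 30"

```text
time: 16.17
ee_pos: [498.2, 182.0, 81.7]
eef_rot: [[-0.951, -0.309, 0.003], [-0.309, 0.951, 0.0], [-0.003, -0.001, -1.0]]
ft_force: [0.9, -0.0, -0.1]
grip_width: 0.4
grasp_force: 40.0
```

Call:
move_arm --pt "-4 -12 0 0 0 0 30" --pt "-11 -34 0 0 0 0 30" --pt "-18 -57 0 0 0 0 30" --pt "-25 -80 0 0 0 0 30" --pt "-33 -103 0 0 0 0 30"

```text
time: 16.58
ee_pos: [561.1, 92.4, 78.5]
eef_rot: [[-0.951, -0.309, -0.001], [-0.309, 0.951, -0.0], [0.001, 0.0, -1.0]]
ft_force: [0.8, 0.0, -0.1]
grip_width: 0.402
grasp_force: 40.0
```

Call:
move_arm --pt "-8 -25 0 0 0 0 30" --pt "-16 -50 0 0 0 0 30" --pt "-24 -75 0 0 0 0 30" --pt "-30 -94 0 0 0 0 30" --pt "-33 -103 0 0 0 0 30"

```text
time: 17.0
ee_pos: [624.8, 3.5, 78.3]
eef_rot: [[-0.952, -0.307, -0.001], [-0.307, 0.952, -0.0], [0.001, -0.0, -1.0]]
ft_force: [0.1, -0.8, -0.0]
grip_width: 0.401
grasp_force: 40.0
```

Call:
move_arm --pt "0 0 0 0 0 0 30" --pt "0 0 0 0 0 0 30" --pt "0 0 0 0 0 0 30"

```text
time: 17.25
ee_pos: [623.2, 7.3, 79.1]
eef_rot: [[-0.951, -0.31, -0.001], [-0.31, 0.951, 0.0], [0.001, 0.001, -1.0]]
ft_force: [0.2, 0.1, -1.2]
grip_width: 0.401
grasp_force: 40.0
```

```bash
python3 s.py 625,6.5,16.3,108
```

```text
t 17.2 p [623.2   7.3  79.1] phi 108.05 w 0.401 F 40.0 ft [ 0.2  0.1 -1.2] z.z -1.0000
625,6.5,16.3,108 -> tool [-1.4 -1.4 62.8  0. ]
```

Call:
move_arm --pt "-1 -1 12 0 0 0 30" --pt "-1 -1 28 0 0 0 30" --pt "-1 -1 42 0 0 0 30" --pt "-1 -1 52 0 0 0 30" --pt "-1 -1 56 0 0 0 30"

```text
time: 17.67
ee_pos: [624.1, 6.5, 21.4]
eef_rot: [[-0.951, -0.31, -0.003], [-0.31, 0.951, 0.001], [0.003, 0.001, -1.0]]
ft_force: [-0.6, -0.4, -1.7]
grip_width: 0.404
grasp_force: 40.0
```

Call:
move_arm --pt "0 0 2 0 0 0 30" --pt "0 0 4 0 0 0 30" --pt "0 0 5.5 0 0 0 30" --pt "0 0 6 0 0 0 30" --pt "0 0 6 0 0 0 30"

```text
time: 18.08
ee_pos: [625.3, 5.8, 17.8]
eef_rot: [[-0.951, -0.309, 0.001], [-0.309, 0.951, -0.0], [-0.001, -0.0, -1.0]]
ft_force: [0.1, 0.2, 0.8]
grip_width: 0.401
grasp_force: 40.0
```

```bash
python3 s.py 625,6.5,16.3,108
```

```text
t 18.1 p [625.3   5.8  17.8] phi 108.00 w 0.401 F 40.0 ft [0.1 0.2 0.8] z.z -1.0000
625,6.5,16.3,108 -> tool [ 0.1  0.8  1.5 -0. ]
```

Call:
move_arm --pt "0 0 0.7 0 0 0 30" --pt "0 0 1.2 0 0 0 30" --pt "0 0 1.3 0 0 0 30" --pt "0 0 1.3 0 0 0 43" --pt "0 0 1.3 0 0 0 48"

```text
time: 18.5
ee_pos: [625.2, 5.8, 16.3]
eef_rot: [[-0.951, -0.309, 0.0], [-0.309, 0.951, -0.0], [-0.0, -0.0, -1.0]]
ft_force: [0.1, 0.5, -0.1]
grip_width: 0.48
grasp_force: 0.0
```

Call:
move_arm --pt "0 0 0 0 0 0 55" --pt "0 0 0 0 0 0 60" --pt "0 0 -2 0 0 0 62" --pt "0 0 -10 0 0 0 65" --pt "0 0 -25 0 0 0 65"

```text
time: 18.92
ee_pos: [624.4, 5.9, 40.6]
eef_rot: [[-0.951, -0.309, -0.003], [-0.309, 0.951, 0.001], [0.002, 0.001, -1.0]]
ft_force: [-0.3, 0.2, -0.4]
grip_width: 0.649
grasp_force: 0.0
```

Call:
move_arm --pt "0 0 -30 0 0 0 100" --pt "0 0 -60 0 0 0 100" --pt "0 0 -70 0 0 0 100"

```text
time: 19.17
ee_pos: [626.9, 5.6, 116.5]
eef_rot: [[-0.951, -0.309, 0.007], [-0.309, 0.951, -0.001], [-0.006, -0.003, -1.0]]
ft_force: [1.4, -0.8, 0.8]
grip_width: 0.999
grasp_force: 0.0
```

Call:
move_arm --pt "-10 17 0 0 0 3 100" --pt "-20 34 0 0 0 6 100" --pt "-30 51 0 0 0 9 100" --pt "-39 67 0 0 0 12 100" --pt "-49 84 0 0 0 15.3 100"

```text
time: 19.58
ee_pos: [645.9, 101.6, 111.5]
eef_rot: [[-0.999, -0.044, -0.0], [-0.044, 0.999, -0.0], [0.0, -0.0, -1.0]]
ft_force: [-0.2, -0.3, 0.6]
grip_width: 1.001
grasp_force: 0.0
```

Call:
move_arm --pt "-6 24 0 0 0 4 100" --pt "-13 48 0 0 0 8 100" --pt "-19 72 0 0 0 12 100" --pt "-25 94 0 0 0 15.3 100" --pt "-25 94 0 0 0 15.3 100"

```text
time: 20.0
ee_pos: [666.2, 199.8, 111.2]
eef_rot: [[-0.976, 0.217, 0.0], [0.217, 0.976, 0.001], [-0.0, 0.001, -1.0]]
ft_force: [-0.8, 0.9, -0.7]
grip_width: 1.002
grasp_force: 0.0
```

Call:
move_arm --pt "0 0 0 0 0 0 100" --pt "0 0 0 0 0 0 100" --pt "0 0 0 0 0 0 100"

```text
time: 20.25
ee_pos: [666.4, 194.8, 111.3]
eef_rot: [[-0.976, 0.219, -0.0], [0.219, 0.976, -0.0], [0.0, -0.0, -1.0]]
ft_force: [0.4, -0.6, 0.1]
grip_width: 1.001
grasp_force: 0.0
```

```bash
python3 s.py 666,196.5,20,77.4
python3 - <<'E'
from h import *
im,d=manip.snapshot("side");cv2.imwrite("pics/s4.png",cv2.resize(im[80:300,100:400,::-1],None,fx=2.6,fy=2.6))
E
```

```text
t 20.2 p [666.4 194.8 111.3] phi 77.37 w 1.001 F 0.0 ft [ 0.4 -0.6  0.1] z.z -1.0000
666,196.5,20,77.4 -> tool [ 0.7  1.6 91.3 -0. ]
```

View pics/s4.png

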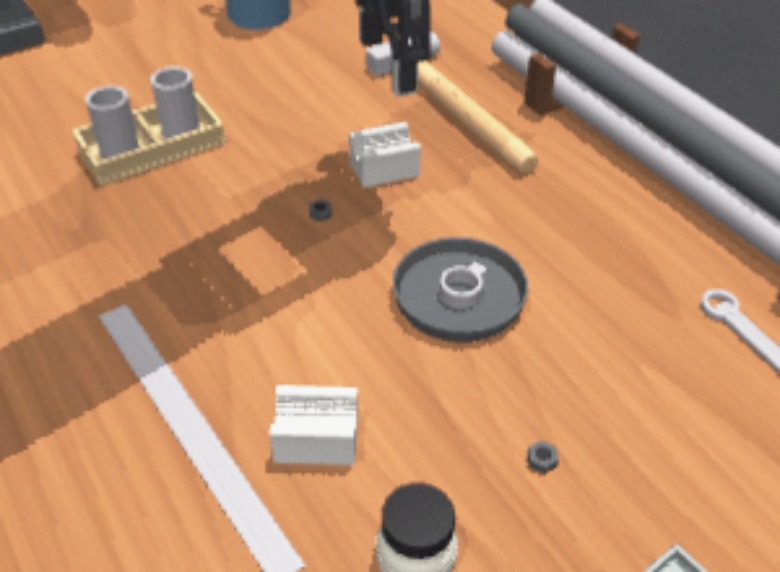

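The collar lies flat at the centre of the dish (460,287), and both shells are upright in their bays (112,120) and (175,100). Next is block A.

Call:
move_arm --pt "0 1 15 0 0 0 100" --pt "0 1 35 0 0 0 100" --pt "0 1 55 0 0 0 100" --pt "0 1 72 0 0 0 100" --pt "0 1 82 0 0 0 90" --squeeze 60

```text
time: 20.72
ee_pos: [665.8, 195.9, 27.2]
eef_rot: [[-0.976, 0.219, -0.003], [0.219, 0.976, -0.0], [0.003, -0.001, -1.0]]
ft_force: [0.8, 0.3, -0.6]
grip_width: 0.904
grasp_force: 0.0
```

Call:
move_arm --pt "0 0 5 0 0 0 85" --pt "0 0 9 0 0 0 80" --pt "0 0 9 0 0 0 70" --pt "0 0 9 0 0 0 60" --pt "0 0 9 0 0 0 56"

```text
time: 21.13
ee_pos: [667.1, 196.7, 21.3]
eef_rot: [[-0.976, 0.218, 0.002], [0.218, 0.976, -0.0], [-0.002, 0.0, -1.0]]
ft_force: [0.0, -0.9, 0.8]
grip_width: 0.561
grasp_force: 0.6
```

Call:
move_arm --pt "0 0 0 0 0 0 50" --pt "0 0 0 0 0 0 40" --pt "0 0 0 0 0 0 35" --pt "0 0 0 0 0 0 35" --pt "0 0 0 0 0 0 35"

```text
time: 21.55
ee_pos: [667.3, 196.8, 21.6]
eef_rot: [[-0.976, 0.218, 0.002], [0.218, 0.976, -0.0], [-0.002, 0.0, -1.0]]
ft_force: [-1.0, -1.8, 6.3]
grip_width: 0.502
grasp_force: 62.0
```

```bash
python3 - <<'E'
import numpy as np
a=np.radians(5.9);c=np.array([527.3,-332.4]);u=np.array([np.cos(a),np.sin(a)])
print(c+38*u,c-38*u)
E
python3 s.py 565.1,-328.5,120,95.9
```

```text
[ 565.09870705 -328.4938836 ] [ 489.50129295 -336.3061164 ]
t 21.6 p [667.3 196.8  21.6] phi 77.40 w 0.502 F 62.0 ft [-1.  -1.8  6.3] z.z -1.0000
565.1,-328.5,120,95.9 -> tool [ -14.9 -534.9  -98.4  -18.5]
```

Call:
move_arm --pt "0 0 -6 0 0 0 35" --pt "0 0 -25 0 0 0 35" --pt "0 0 -50 0 0 0 35" --pt "0 0 -75 0 0 0 35" --pt "0 0 -90 0 0 0 35"

```text
time: 21.97
ee_pos: [667.1, 197.1, 113.1]
eef_rot: [[-0.976, 0.218, 0.003], [0.218, 0.976, 0.001], [-0.002, 0.001, -1.0]]
ft_force: [0.1, 0.6, -2.3]
grip_width: 0.504
grasp_force: 61.4
```

Call:
move_arm --pt "0 -14 0 0 0 -2 35" --pt "-1 -43 0 0 0 -6 35" --pt "-2 -73 0 0 0 -10 35" --pt "-3 -104 0 0 0 -14 35" --pt "-4 -134 0 0 0 -18.5 35"

```text
time: 22.38
ee_pos: [640.5, 64.2, 110.1]
eef_rot: [[-0.994, -0.107, -0.001], [-0.107, 0.994, 0.0], [0.001, 0.0, -1.0]]
ft_force: [0.7, -0.9, -2.3]
grip_width: 0.504
grasp_force: 61.5
```

Call:
move_arm --pt "8 -26 0 0 0 0 35" --pt "16 -51 0 0 0 0 35" --pt "23 -77 0 0 0 0 35" --pt "31 -102 0 0 0 0 35" --pt "39 -128 0 0 0 0 35"

```text
time: 22.8
ee_pos: [615.0, -67.0, 110.2]
eef_rot: [[-0.995, -0.103, -0.0], [-0.103, 0.995, 0.0], [0.0, 0.001, -1.0]]
ft_force: [0.6, 0.2, -1.5]
grip_width: 0.5
grasp_force: 61.5
```

Call:
move_arm --pt "8 -26 0 0 0 0 35" --pt "16 -51 0 0 0 0 35" --pt "23 -77 0 0 0 0 35" --pt "31 -102 0 0 0 0 35" --pt "39 -128 0 0 0 0 35"

```text
time: 23.22
ee_pos: [589.4, -198.3, 110.2]
eef_rot: [[-0.995, -0.103, -0.0], [-0.103, 0.995, 0.001], [0.0, 0.001, -1.0]]
ft_force: [-0.2, 0.6, -3.3]
grip_width: 0.505
grasp_force: 61.5
```

Call:
move_arm --pt "9 -31 0 0 0 0 35" --pt "18 -62 0 0 0 0 35" --pt "27 -92 0 0 0 0 35" --pt "35 -117 0 0 0 0 35" --pt "39 -128 0 0 0 0 35"

```text
time: 23.63
ee_pos: [563.2, -331.8, 110.0]
eef_rot: [[-0.995, -0.1, -0.0], [-0.1, 0.995, -0.0], [0.0, -0.0, -1.0]]
ft_force: [0.3, 0.4, -3.1]
grip_width: 0.501
grasp_force: 61.6
```

Call:
move_arm --pt "0 0 0 0 0 0 35" --pt "0 0 0 0 0 0 35" --pt "0 0 0 0 0 0 35"

```text
time: 23.88
ee_pos: [564.7, -327.3, 110.1]
eef_rot: [[-0.995, -0.104, -0.0], [-0.104, 0.995, 0.001], [0.0, 0.001, -1.0]]
ft_force: [0.2, -0.5, -2.0]
grip_width: 0.501
grasp_force: 61.6
```

```bash
python3 s.py 565.1,-328.5,25.4,95.9
```

```text
t 23.9 p [ 564.7 -327.3  110.1] phi 95.96 w 0.501 F 61.6 ft [ 0.2 -0.5 -2. ] z.z -1.0000
565.1,-328.5,25.4,95.9 -> tool [-0.3 -1.2 84.7  0.1]
```

Call:
move_arm --pt "0 -1 12 0 0 0 35" --pt "0 -1 32 0 0 0 35" --pt "0 -1 54 0 0 0 35" --pt "0 -1 68 0 0 0 35" --pt "0 -1 75 0 0 0 35"

```text
time: 24.3
ee_pos: [563.8, -327.9, 32.1]
eef_rot: [[-0.995, -0.104, -0.003], [-0.104, 0.995, 0.003], [0.003, 0.003, -1.0]]
ft_force: [-1.2, 1.1, -3.5]
grip_width: 0.499
grasp_force: 61.6
```

Call:
move_arm --pt "0 0 3 0 0 0 35" --pt "0 0 6 0 0 0 35" --pt "0 0 8 0 0 0 35" --pt "0 0 9 0 0 0 35" --pt "0 0 9 0 0 0 35"

```text
time: 24.72
ee_pos: [564.7, -329.9, 26.7]
eef_rot: [[-0.995, -0.103, 0.001], [-0.103, 0.995, -0.001], [-0.001, -0.001, -1.0]]
ft_force: [-0.1, -0.0, -1.9]
grip_width: 0.503
grasp_force: 61.6
```

```bash
python3 s.py 565.1,-328.5,25.4,95.9
```

```text
t 24.7 p [ 564.7 -329.9   26.7] phi 95.90 w 0.503 F 61.6 ft [-0.1 -0.  -1.9] z.z -1.0000
565.1,-328.5,25.4,95.9 -> tool [-0.6  1.3  1.3 -0. ]
```

Call:
move_arm --pt "0 0 0.6 0 0 0 35" --pt "0 0 1 0 0 0 35" --pt "0 0 1.2 0 0 0 35" --pt "0 0 1.2 0 0 0 52" --pt "0 0 1.2 0 0 0 56"

```text
time: 25.13
ee_pos: [564.6, -329.9, 25.3]
eef_rot: [[-0.995, -0.103, 0.001], [-0.103, 0.995, -0.001], [-0.001, -0.001, -1.0]]
ft_force: [-0.1, -0.4, 0.9]
grip_width: 0.563
grasp_force: 0.0
```

Call:
move_arm --pt "0 0 0 0 0 0 60" --pt "0 0 0 0 0 0 65" --pt "0 0 -2 0 0 0 68" --pt "0 0 -10 0 0 0 70" --pt "0 0 -25 0 0 0 70"

```text
time: 25.55
ee_pos: [563.8, -329.3, 49.3]
eef_rot: [[-0.995, -0.103, -0.002], [-0.103, 0.995, 0.002], [0.002, 0.002, -1.0]]
ft_force: [0.5, -0.0, 0.2]
grip_width: 0.702
grasp_force: 0.0
```

Call:
move_arm --pt "0 0 -30 0 0 0 90" --pt "0 0 -55 0 0 0 100" --pt "0 0 -62 0 0 0 100"

```text
time: 25.8
ee_pos: [565.8, -330.8, 117.2]
eef_rot: [[-0.995, -0.103, 0.006], [-0.103, 0.995, -0.005], [-0.005, -0.005, -1.0]]
ft_force: [-0.4, -0.0, 1.3]
grip_width: 1.004
grasp_force: 0.0
```

Call:
move_arm --pt "9 28 0 0 0 4 100" --pt "18 56 0 0 0 8 100" --pt "28 84 0 0 0 12 100" --pt "37 112 0 0 0 16 100" --pt "46 140 0 0 0 20 100"

```text
time: 26.22
ee_pos: [503.4, -194.0, 112.1]
eef_rot: [[-0.969, 0.247, 0.0], [0.247, 0.969, -0.0], [-0.0, 0.0, -1.0]]
ft_force: [-0.1, -0.9, 0.0]
grip_width: 1.004
grasp_force: 0.0
```

Call:
move_arm --pt "20 26 0 0 0 4.5 100" --pt "40 52 0 0 0 9 100" --pt "62 78 0 0 0 13.5 100" --pt "82 104 0 0 0 18 100" --pt "91 116 0 0 0 20.1 100"

```text
time: 26.63
ee_pos: [442.4, -57.7, 112.0]
eef_rot: [[-0.826, 0.564, -0.001], [0.564, 0.826, 0.001], [0.002, 0.0, -1.0]]
ft_force: [0.5, -1.0, 0.1]
grip_width: 1.001
grasp_force: 0.0
```

Call:
move_arm --pt "0 0 0 0 0 0 100" --pt "0 0 0 0 0 0 100" --pt "0 0 0 0 0 0 100"

```text
time: 26.88
ee_pos: [444.9, -61.4, 112.2]
eef_rot: [[-0.827, 0.562, 0.001], [0.562, 0.827, -0.001], [-0.001, 0.0, -1.0]]
ft_force: [0.1, -0.4, 0.1]
grip_width: 1.002
grasp_force: 0.0
```

```bash
python3 s.py 444,-60.5,20,55.8
```

```text
t 26.9 p [444.9 -61.4 112.2] phi 55.83 w 1.002 F 0.0 ft [ 0.1 -0.4  0.1] z.z -1.0000
444,-60.5,20,55.8 -> tool [ 1.2  0.2 92.2  0. ]
```

Call:
move_arm --pt "1 0 15 0 0 0 100" --pt "1 0 35 0 0 0 100" --pt "1 0 55 0 0 0 100" --pt "1 0 72 0 0 0 100" --pt "1 0 82 0 0 0 90"

```text
time: 27.3
ee_pos: [443.3, -60.9, 28.2]
eef_rot: [[-0.827, 0.563, -0.002], [0.563, 0.827, 0.001], [0.002, -0.0, -1.0]]
ft_force: [0.0, 0.7, 0.7]
grip_width: 0.904
grasp_force: 0.0
```

Call:
move_arm --pt "0 0 5 0 0 0 85" --pt "0 0 9 0 0 0 80" --pt "0 0 9 0 0 0 70" --pt "0 0 9 0 0 0 60" --pt "0 0 9 0 0 0 56"

```text
time: 27.72
ee_pos: [443.9, -60.3, 21.6]
eef_rot: [[-0.827, 0.562, 0.001], [0.562, 0.827, -0.001], [-0.001, 0.0, -1.0]]
ft_force: [0.0, -0.1, -0.3]
grip_width: 0.56
grasp_force: 0.3
```

Call:
move_arm --pt "0 0 0 0 0 0 50" --pt "0 0 0 0 0 0 40" --pt "0 0 0 0 0 0 35" --pt "0 0 0 0 0 0 35" --pt "0 0 0 0 0 0 35"

```text
time: 28.13
ee_pos: [443.9, -60.3, 21.9]
eef_rot: [[-0.827, 0.562, 0.001], [0.562, 0.827, -0.001], [-0.002, 0.0, -1.0]]
ft_force: [-1.9, -0.5, 6.2]
grip_width: 0.504
grasp_force: 60.8
```

```bash
python3 s.py 489.5,-336.3,112,95.9
python3 - <<'E'
from h import *
im,d=manip.snapshot("top");W=world("top",d);u,v,a,b=SEED["flat"]
R=W[v-b:v+b+1,u-a:u+a+1].reshape(-1,3);Q=R[(R[:,2]>32)&(R[:,2]<50)]
print(len(Q),np.median(Q[:,2]),cv2.minAreaRect(Q[:,:2].astype(np.float32)))
E
```

```text
t 28.1 p [443.9 -60.3  21.9] phi 55.81 w 0.504 F 60.8 ft [-1.9 -0.5  6.2] z.z -1.0000
489.5,-336.3,112,95.9 -> tool [-192.8 -202.7  -90.1  -40.1]
215 38.925670252374495 ((564.0184326171875, -329.67755126953125), (59.832794189453125, 46.198917388916016), 5.9994659423828125)
```

Call:
move_arm --pt "0 0 -8 0 0 0 35" --pt "0 0 -30 0 0 0 35" --pt "0 0 -60 0 0 0 35" --pt "0 0 -92 0 0 0 35" --pt "0 0 -110 0 0 0 35"

```text
time: 28.6
ee_pos: [444.2, -60.2, 134.6]
eef_rot: [[-0.827, 0.562, 0.004], [0.562, 0.827, -0.002], [-0.004, 0.001, -1.0]]
ft_force: [0.1, -0.6, -1.2]
grip_width: 0.502
grasp_force: 61.4
```

Call:
move_arm --pt "-10 -10 0 0 0 -2 35" --pt "-30 -32 0 0 0 -6 35" --pt "-52 -55 0 0 0 -10.5 35" --pt "-74 -78 0 0 0 -15 35" --pt "-96 -101 0 0 0 -20 35"

```text
time: 29.02
ee_pos: [466.1, -198.8, 131.8]
eef_rot: [[-0.97, 0.241, 0.001], [0.241, 0.97, -0.0], [-0.001, -0.0, -1.0]]
ft_force: [1.0, 0.4, -1.2]
grip_width: 0.501
grasp_force: 61.5
```

Call:
move_arm --pt "-14 -31 0 0 0 -5 35" --pt "-28 -62 0 0 0 -10 35" --pt "-41 -93 0 0 0 -15 35" --pt "-51 -117 0 0 0 -18.5 35" --pt "-56 -128 0 0 0 -20.1 35"

```text
time: 29.43
ee_pos: [488.8, -338.3, 131.5]
eef_rot: [[-0.995, -0.104, 0.001], [-0.104, 0.995, -0.001], [-0.0, -0.001, -1.0]]
ft_force: [0.9, -0.4, -1.3]
grip_width: 0.504
grasp_force: 61.4
```

Call:
move_arm --pt "0 0 0 0 0 0 35" --pt "0 0 0 0 0 0 35" --pt "0 0 0 0 0 0 35" --pt "0 0 0 0 0 0 35"

```text
time: 29.77
ee_pos: [489.1, -334.2, 131.3]
eef_rot: [[-0.995, -0.103, -0.0], [-0.103, 0.995, 0.0], [0.0, 0.0, -1.0]]
ft_force: [0.8, 0.3, -1.7]
grip_width: 0.505
grasp_force: 61.4
```

```bash
python3 s.py 489.2,-336.8,25.7,95.9
```

```text
t 29.8 p [ 489.1 -334.2  131.3] phi 95.93 w 0.505 F 61.4 ft [ 0.8  0.3 -1.7] z.z -1.0000
489.2,-336.8,25.7,95.9 -> tool [ 1.000e-01 -2.600e+00  1.056e+02  0.000e+00]
```

Call:
move_arm --pt "0 -1 14 0 0 0 35" --pt "0 -2 40 0 0 0 35" --pt "0 -2 68 0 0 0 35" --pt "0 -2 87 0 0 0 35" --pt "0 -2 95 0 0 0 35"

```text
time: 30.18
ee_pos: [488.3, -335.5, 33.5]
eef_rot: [[-0.995, -0.103, -0.003], [-0.103, 0.995, 0.003], [0.003, 0.004, -1.0]]
ft_force: [-0.4, -0.3, -0.9]
grip_width: 0.496
grasp_force: 61.4
```

Call:
move_arm --pt "0 0 3 0 0 0 35" --pt "0 0 6 0 0 0 35" --pt "0 0 8 0 0 0 35" --pt "0 0 9.5 0 0 0 35" --pt "0 0 9.5 0 0 0 35"

```text
time: 30.6
ee_pos: [489.4, -337.5, 27.1]
eef_rot: [[-0.995, -0.103, 0.001], [-0.103, 0.995, -0.001], [-0.001, -0.001, -1.0]]
ft_force: [-0.5, -0.8, -1.2]
grip_width: 0.502
grasp_force: 61.4
```

```bash
python3 s.py 489.2,-336.8,25.7,95.9
```

```text
t 30.6 p [ 489.4 -337.5   27.1] phi 95.90 w 0.502 F 61.4 ft [-0.5 -0.8 -1.2] z.z -1.0000
489.2,-336.8,25.7,95.9 -> tool [0.2 0.7 1.4 0. ]
```

Call:
move_arm --pt "0 0 0.7 0 0 0 35" --pt "0 0 1.1 0 0 0 35" --pt "0 0 1.3 0 0 0 35" --pt "0 0 1.3 0 0 0 52" --pt "0 0 1.3 0 0 0 56"

```text
time: 31.02
ee_pos: [489.3, -337.4, 25.3]
eef_rot: [[-0.995, -0.103, 0.0], [-0.103, 0.995, -0.0], [-0.0, -0.0, -1.0]]
ft_force: [0.2, 0.6, -0.9]
grip_width: 0.558
grasp_force: 0.0
```

Call:
move_arm --pt "0 0 0 0 0 0 60" --pt "0 0 0 0 0 0 65" --pt "0 0 -2 0 0 0 68" --pt "0 0 -10 0 0 0 70" --pt "0 0 -25 0 0 0 70"

```text
time: 31.43
ee_pos: [488.6, -336.8, 49.6]
eef_rot: [[-0.995, -0.103, -0.002], [-0.103, 0.995, 0.002], [0.002, 0.002, -1.0]]
ft_force: [-0.5, 0.0, -0.3]
grip_width: 0.7
grasp_force: 0.0
```

Call:
move_arm --pt "0 0 -35 0 0 0 70" --pt "0 0 -70 0 0 0 70" --pt "0 0 -105 0 0 0 70" --pt "0 0 -140 0 0 0 70" --pt "0 0 -160 0 0 0 70"

```text
time: 31.85
ee_pos: [489.8, -337.8, 215.3]
eef_rot: [[-0.995, -0.103, 0.004], [-0.103, 0.995, -0.004], [-0.004, -0.005, -1.0]]
ft_force: [0.3, 0.2, 0.4]
grip_width: 0.699
grasp_force: 0.0
```

Call:
move_arm --pt "30 0 0 0 0 0 70" --pt "60 0 0 0 0 0 70" --pt "90 0 0 0 0 0 70" --pt "120 0 0 0 0 0 70" --pt "150 0 0 0 0 0 70"

```text
time: 32.27
ee_pos: [338.6, -352.5, 210.9]
eef_rot: [[-0.995, -0.103, 0.0], [-0.103, 0.995, -0.001], [-0.0, -0.001, -1.0]]
ft_force: [0.2, -1.1, 1.4]
grip_width: 0.704
grasp_force: 0.0
```

Call:
move_arm --pt "0 0 0 0 0 0 70" --pt "0 0 0 0 0 0 70" --pt "0 0 0 0 0 0 70"

```text
time: 32.52
ee_pos: [340.4, -352.9, 210.8]
eef_rot: [[-0.995, -0.103, 0.001], [-0.103, 0.995, -0.001], [-0.001, -0.001, -1.0]]
ft_force: [0.7, 1.2, -0.3]
grip_width: 0.7
grasp_force: 0.0
```

Run:
```python
from h import *
im,d=manip.snapshot("top");cv2.imwrite("pics/t5.png",cv2.resize(im[120:270,90:430,::-1],None,fx=2.3,fy=2.3))
W=world("top",d)
def f(k,lo,hi,m=lambda q:q[:,0]>0):
    u,v,a,b=SEED[k];R=W[v-b:v+b+1,u-a:u+a+1].reshape(-1,3);Q=R[(R[:,2]>lo)&(R[:,2]<hi)];Q=Q[m(Q)]
    if len(Q):
        r=cv2.minAreaRect(Q[:,:2].astype(np.float32));print(k,len(Q),round(float(np.median(Q[:,2])),1),np.round(r[0],1),np.round(r[1],1),round(r[2],1))
f("bay",62,85,lambda q:q[:,0]>481);f("bay",62,85,lambda q:q[:,0]<481)
f("flat",32,50,lambda q:q[:,0]>527);f("flat",32,50,lambda q:q[:,0]<527)
f("jar",47,62)
```

```text
bay 100 69.7 [514.2 356.9] [40.4 39.5] 46.3
bay 100 70.1 [446.7 356.1] [37.8 40.1] 1.0
flat 214 39.0 [ 564.1 -329.8] [60.1 46.2] 5.1
flat 213 38.6 [ 490.1 -337. ] [59.3 45.2] 6.1
jar 284 54.5 [ 453.4 -182.4] [45.4 47.8] 0.6
```

View pics/t5.png

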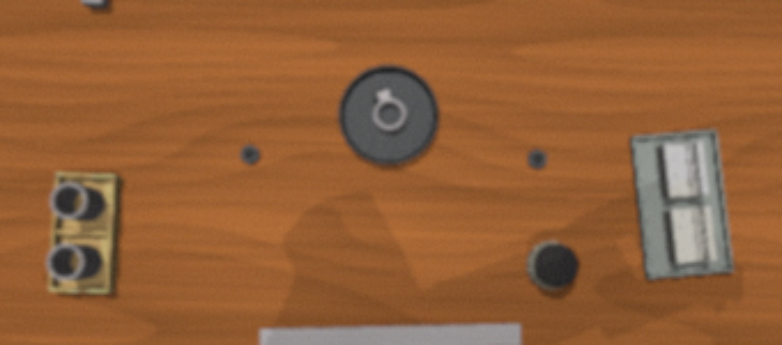

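All five fittings are in place: shells at (72,200) and (70,262), collar at (388,112), and blocks at (685,168) and (688,235). The jar (553,266) has not moved, and the measured heights and positions agree with the targets.

```bash
python3 -c "
from bench import manip;print(manip.finish_job())"
```

```text
the job is handed in; nothing more can be done
None
```

I handed the job in at about 33 s of robot time: both shells stand in their bays, both blocks lie groove up in the flat tray, the collar is flat in the dish, and the jar has not moved; the final pictures agree, but no verdict came back.

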